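# Square up a slack post with the assembly square and hold it

### The arm

A 6-joint arm with a two-finger parallel gripper is mounted at the origin on the work surface. World frame = base frame: x ahead of the robot, y to its left, z up, the work surface at z = 0. Lengths are in m, angles in rad, forces in N, time in s.
With the tool pointing down it reaches from about 0.3 to 0.875 m from the base axis. Payload 6.4 kg.
Tool frame: the origin (TCP) lies midway between the tips of the shut fingers; the grasp point (between the pads) lies 19 mm behind it (ctrl.tcp_to_grasp is the distance from the TCP to the grasp point, in m); z points along the fingers, y is the direction in which the jaws open and shut (so a half turn about z gives the same grasp; the last joint's range is limited). The gripper opens to 85 mm and grips with 20 to 120 N. Pads are 22 mm wide; open, the fingers measure 114 mm over their backs; the gripper's body (76 mm by 85 mm) begins 54 mm behind the grasp point. The pads swing forward as they close: fully open they stand 13 mm farther back than shut.
Start: joints at [-1.406, 0.181, 1.607, -0, 1.354, -0.206], TCP at [0.208, -0.536, 0.231] pointing down, gripper open.
Joint ranges: [-2.99, 2.99], [-0.89, 2.07], [0.3, 2.58], [-1.14, 4.28], [0, 2.63], [-3.12, 3.12]. Speed limits (rad/s): [2.57, 2.57, 3.01, 3.14, 3.14, 3.14].

### API

Orientations are given as a unit quaternion [w, x, y, z].
In Python, from bench import monitor, imaging, order, spotter, ctrl gives the robot as it stands.
- The arm moves only by the shell command python3 -m pendant 'ROWS'. ROWS is JSON, a list that holds one entry, the list of rows, each a list of 5 numbers: the shift along the world's x, y, z in mm, then the turn about the world's z in degrees, then the finger opening in mm, from 0 to 85.4. A call has 1 to 8 rows; each row shifts and turns the commanded pose from where the row before left it; what a row does not reach is not made up. A row lasts 1/8 s, in which the tool goes at most 62.5 mm and 10.7 degrees, less where a joint would pass 70% of its speed; a pose out of reach is approached as far as the arm can. A call with a gripper value outside its range is refused whole. The fingers move at their own pace and stop on an object; the grip force is fixed at half the most. Time passes only in rows, so rows that do not move let the fingers close. It gives the time, the measured TCP pose, the force and the opening at its end, in the units of the state.
- monitor.get_obs(): the state, without advancing time (a new reading comes with each control period).
- imaging.camera(name): name is "scene" or "top"; returns a dict with "img" (400x640x3 uint8, red, green, blue), "vfov" (degrees; the focal length in pixels is half the picture's height over the tangent of half this angle, whatever the lens; pixels are square), "cx", "cy" (the principal point, pixels), "origin" and "orientation" of the camera in the world. Camera axes: x right, y down, z forward; pixel columns grow to the right and rows downward; lengths in m; the calibration is good to about 2 mm. A picture is of the moment at which its call begins. There is no depth.
- order.hand_in(): hands the job in, once; it reports no verdict.
Trained networks look in the newest picture that a camera, given by its name, has taken for a name from the list of things; names that differ only in an ending like _2 or _b are one class to them, and where a whole thing is asked for, a point or a joint stands for the part that bears it (a point fixed in the world has none). Each returns a list of dicts, best first, with "confidence" (0 to 1); they miss things now and then, are a little off and sometimes report something else, mostly with a low value. They report only what shows in the picture. A call takes as long as a camera call. They do not tell look-alikes from the thing itself.
- spotter.recognise(camera, thing): "at" ([x, y, z] in m, in the coordinates of the camera as it stood for that picture, good to about 4 mm: the middle of the surface that is visible of it).
- spotter.tip_of(camera, thing): "at" ([x, y, z] in m, in the coordinates of the camera as it stood for that picture, good to about 4 mm: a listed point, or the origin of a listed thing).
The state is a dict: "time_s": time; "q": joint angles; "dq": joint speeds; "joint_efforts": joint torques, N m; "eef_pos": TCP position; "eef_rot": TCP orientation; "wrist_force": force on the tool from outside, world axes, zero at the start; "torque": the same for the moment, N m; "opening": opening from 0.0 (shut) to 1.0 (fully open).
Only numpy, scipy, OpenCV 4.12 (cv2) and the standard library are available. Lean on these libraries where they do the work, as an engineer would, in place of code of your own. Each camera call takes 0.05 s, during which the arm holds its last target. There are 200 camera calls.

### The job

The cross bolt of the post on the aluminium plate is slack and the post leans in over the plate. Pick up the steel assembly square that has toppled over on the bench, stand it upright on the plate on its shorter, broader leg (the foot), then slide it into the corner in front of the post until its foot lies flat on the plate and its blade lies flush against the post's face, so that the post stands square to the plate. Finish still gripping the square and pressing it into the corner, ready for the bolt to be tightened, and leave the other things on the bench where they are.

Things in the scene. Friction and masses are not known exactly. Their poses are not given: they have to be found in the camera images.
- plate: fixed aluminium plate 280 x 160 x 12 mm, origin under its centre, z up, x along its length, level, towards the post that stands at one end
- inner_corner (a point): corner to be squared: middle of the line where the plumb post's front face meets the plate's top face; same axes as plate (x runs into the post). The post is a 40 x 40 mm slotted aluminium profile, 8 to 172 mm above the plate, centred 20 mm beyond this point. Dark steel cheeks hold its sides: 70 mm over the bolt heads, to 56 mm above the plate, none of it in front of the plumb face
- post (a joint): lean of the post (rad): 0 is square to the plate, positive leans in over the plate (-x). Its cross bolt lies along y, 40 mm above the plate, 20 mm behind the front face. It turns stiffly (0.08 N m) and stays where left: a push above the bolt tips it back, below the bolt tips it in, so a square pushed low, by its foot, with the foot flat on the plate, brings it square
- heel (a point): outer corner of the loose steel assembly square, mid-thickness: a solid L, 24 mm thick, about 0.42 kg. x runs from the heel along the shorter, broader leg (foot: 125 mm long, 32 mm high), y along the longer, narrower leg (blade: 165 mm long, 22 mm wide), both lengths from the heel; z across the thickness. It starts flat on the bench, z up. On its foot y is up and it stands freely
- foot_mid (a point): middle of the square's foot: 62.5 mm along x and 16 mm along y from the heel, mid-thickness; same axes as heel. The foot's sole (-y side, through the heel) goes on the plate
- blade_mid (a point): middle of the square's free blade: 11 mm along x and 98.5 mm along y from the heel, mid-thickness; same axes as heel. The blade's outer face (-x side, through the heel) goes against the post, so that the square's x then points away from the post. Centre of mass of the square: 41 mm along x, 51 mm along y from the heel
- caliper: bystander: digital caliper lying beyond the plate, 235 mm long, 12 mm high; origin under the middle of its beam
- driver: bystander: red-handled screwdriver lying near left, between the robot and the plate
- bin: bystander: grey open parts bin 130 x 100 x 45 mm with brackets, near left; origin under its centre
- spool: bystander: spool of white filament lying flat, 200 mm in diameter, 62 mm high, beyond the post on the left; origin under its centre
Not all that is in view belongs to the job. Leave any pink look-alike of the part that bears heel alone.

How it is judged:
By the outcome, as a careful person would: the job done as asked, in the order asked, and still so for the second after the job is handed in, while the arm keeps its last pose, push and grip.
It also fails if it takes over 72 s, if anything falls off the work surface, if the arm or the gripper's body presses on something with over 40 N, if the wrist force passes 120 N, or if a joint passes its speed limit or range.

## Working session

There is one attempt and no reset: what is moved stays moved. The work goes in short steps, Python scripts to look and compute and a shell command to move; the robot and the scene stay as the last step left them, time stands still between calls to the robot, and variables do not carry over. Pictures are saved under pics/ and viewed, about 8 in all and at most 12, crops included, and the job is handed in when it is done.

```bash
mkdir -p pics; ls
cat > h.py <<'E'
import numpy as np, cv2
from scipy.spatial.transform import Rotation as R
from bench import monitor, imaging, order, spotter, ctrl
def rot(q): return R.from_quat([q[1],q[2],q[3],q[0]]).as_matrix()
def cam(n,save=None):
    c=imaging.camera(n)
    if save: cv2.imwrite(save,c["img"][:,:,::-1])
    c["R"]=rot(c["orientation"]); c["o"]=np.array(c["origin"]); c["f"]=200/np.tan(np.radians(c["vfov"])/2)
    return c
def w(c,p): return c["o"]+c["R"]@np.array(p)
def px(c,p):
    v=c["R"].T@(np.array(p)-c["o"]); return np.array([c["cx"]+c["f"]*v[0]/v[2],c["cy"]+c["f"]*v[1]/v[2]])
def ray(c,u,v,z):
    d=c["R"]@np.array([(u-c["cx"])/c["f"],(v-c["cy"])/c["f"],1]); return c["o"]+d*(z-c["o"][2])/d[2]
E
python3 - <<'E'
from h import *
np.set_printoptions(precision=4,suppress=True)
print(ctrl.tcp_to_grasp, monitor.get_obs())
for n in("scene","top"):
    c=cam(n,f"pics/{n}1.png"); print(n,c["o"],c["R"][:,2],c["vfov"],c["cx"],c["cy"])
    for t in["plate","inner_corner","post","heel","foot_mid","blade_mid","caliper","driver","bin","spool"]:
        for d in spotter.tip_of(n,t)[:2]:
            p=w(c,d["at"]); print(t,round(d["confidence"],2),p,px(c,p))
E
```

```text
pics
0.0187 {'time_s': 0.0, 'q': array([-1.4063,  0.1815,  1.608 ,  0.    ,  1.3538, -0.2063]), 'dq': array([-0.0023, -0.0003,  0.0018,  0.0009, -0.0005, -0.0004]), 'joint_efforts': array([ -0.0001, -44.4874, -35.1337,  -0.0004,   0.0093,   0.    ]), 'eef_pos': array([ 0.2083, -0.5354,  0.2304]), 'eef_rot': array([-0.0009,  0.9829,  0.1844,  0.    ]), 'wrist_force': array([ 0.2301,  1.2562, -0.088 ]), 'torque': array([ 0.0247, -0.0404,  0.049 ]), 'opening': 0.9995090839691506}
scene [ 1.0558 -0.3741  0.8777] [-0.4894  0.3936 -0.7782] 50.52320018242462 318.79842829134896 201.32809362010977
plate 0.89 [ 0.5103  0.103  -0.0053] [329.9706 198.1732]
inner_corner 0.68 [ 0.3647  0.2257 -0.0051] [331.1644 148.6717]
inner_corner 0.61 [0.5814 0.1311 0.0138] [355.7541 205.1696]Traceback (most recent call last):
  File "<stdin>", line 7, in <module>
ValueError: it knows: bin, blade_mid, caliper, driver, foot_mid, heel, inner_corner, plate, spool
```

Run:
```python
from h import *
np.set_printoptions(precision=4,suppress=True)
for n in("scene","top"):
    c=cam(n,f"pics/{n}1.png"); print(n,c["o"],c["R"][:,2],c["vfov"],c["cx"],c["cy"])
    for t in["plate","inner_corner","heel","foot_mid","blade_mid","caliper","driver","bin","spool"]:
        for d in spotter.tip_of(n,t)[:3]:
            p=w(c,d["at"]); print(t,round(d["confidence"],2),p,px(c,p))
a=cv2.imread("pics/scene1.png");b=cv2.imread("pics/top1.png")
```

```text
scene [ 1.0558 -0.3741  0.8777] [-0.4894  0.3936 -0.7782] 50.52320018242462 318.79842829134896 201.32809362010977
plate 0.9 [ 0.5108  0.1032 -0.004 ] [330.1682 197.9469]
plate 0.17 [ 0.7958  0.0412 -0.0035] [387.1664 286.2781]
inner_corner 0.65 [0.5819 0.1328 0.0137] [356.3902 204.9759]
heel 0.63 [ 0.4931 -0.2526  0.0104] [208.2633 260.7359]
heel 0.57 [ 0.2316 -0.3649  0.0131] [118.6548 213.2213]
heel 0.55 [ 0.5133 -0.192   0.0094] [235.0685 253.2984]
foot_mid 0.87 [ 0.4955 -0.253   0.0114] [208.5409 261.3293]
foot_mid 0.58 [ 0.2925 -0.3671  0.0091] [127.8255 230.1291]
blade_mid 0.91 [ 0.5885 -0.2605  0.0121] [225.8852 291.4664]
blade_mid 0.79 [ 0.2666 -0.2686  0.0139] [159.8446 203.5245]
caliper 0.83 [ 0.7967  0.0394 -0.0046] [386.8401 287.216 ]
caliper 0.66 [ 0.4955 -0.253   0.0125] [208.4523 261.0794]
driver 0.9 [ 0.3655  0.2273 -0.0049] [331.7693 148.5373]
bin 0.71 [ 0.4332  0.4272 -0.0021] [396.0164 132.4588]
bin 0.36 [ 0.4929 -0.251   0.01  ] [208.894 260.416]
spool 0.84 [ 0.678   0.4338 -0.0022] [459.376 178.416]
top [0.4383 0.0393 1.178 ] [ 0.1085  0.0291 -0.9937] 53.78376299563024 323.87501000860897 207.29460222117154
plate 0.94 [0.5142 0.101  0.0005] [314.8189 224.8054]
inner_corner 0.79 [0.581  0.1375 0.0042] [302.6041 202.5677]
inner_corner 0.37 [ 0.5131 -0.1928  0.0124] [414.4051 224.5028]
heel 0.82 [ 0.515  -0.1921  0.0119] [414.1125 223.8806]
heel 0.58 [ 0.2334 -0.3637  0.0109] [477.1983 322.1557]
foot_mid 0.73 [ 0.2921 -0.3645  0.0099] [476.4542 301.1252]
foot_mid 0.68 [ 0.4923 -0.2523  0.0087] [434.7027 231.5488]
blade_mid 0.87 [ 0.5916 -0.2572  0.0125] [435.612 197.893]
blade_mid 0.8 [ 0.2696 -0.2703  0.0114] [443.831  309.1335]
driver 0.58 [ 0.3637  0.2266 -0.0021] [272.5408 275.7178]
bin 0.59 [0.4419 0.4298 0.0004] [205.2233 249.3699]
spool 0.56 [ 0.6725  0.4393 -0.0023] [204.6999 173.7848]
```

View pics/scene1.png

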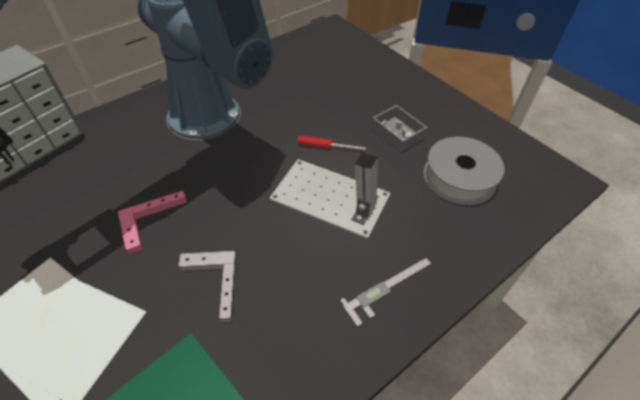

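View pics/top1.png

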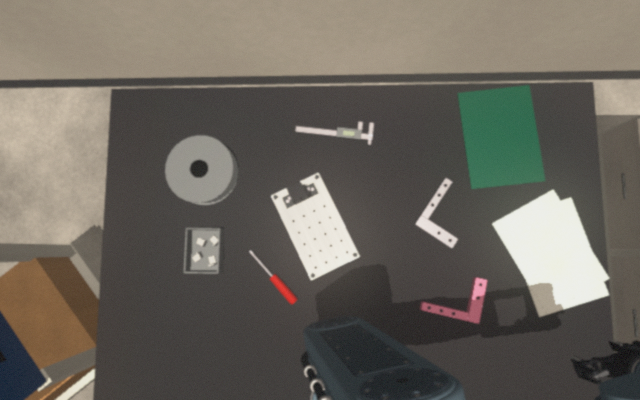

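The white square is near top-view (420,222) with its blade to (447,182) and foot to (453,243). The pink look-alike at (470,305) stays where it is. Next I refine the poses by fitting outlines in both views.

```bash
cat >> h.py <<'E'
from scipy.optimize import minimize
def mask(c,poly_pts,thr=120):
    hsv=cv2.cvtColor(c["img"],cv2.COLOR_RGB2HSV)
    m=((hsv[:,:,2]>thr)&(hsv[:,:,1]<60)).astype(np.uint8)
    roi=np.zeros_like(m); cv2.fillConvexPoly(roi,cv2.convexHull(np.int32(poly_pts)),1); return m*roi
S=4
def render(c,boxes,T):
    m=np.zeros((400*S,640*S),np.uint8)
    for lo,hi in boxes:
        P=np.array([[x,y,z] for x in(lo[0],hi[0]) for y in(lo[1],hi[1]) for z in(lo[2],hi[2])])
        q=np.array([px(c,T(p)) for p in P]); cv2.fillConvexPoly(m,cv2.convexHull(np.int32(np.round((q+.5)*S-.5))),255)
    return cv2.resize(m,(640,400),interpolation=cv2.INTER_AREA)/255.
def fit(cams,masks,boxes,T,x0,steps):
    f=lambda x: sum(np.abs(render(c,boxes,lambda p:T(x,p))-m).sum()/max(m.sum(),1) for c,m in zip(cams,masks))
    x0=np.array(x0); sim=np.vstack([x0]+[x0+np.eye(len(x0))[i]*steps[i] for i in range(len(x0))])
    r=minimize(f,x0,method="Nelder-Mead",options=dict(initial_simplex=sim,xatol=1e-4,fatol=1e-4,maxiter=300)); return r.x,r.fun
LB=[((0,0,-.012),(.125,.032,.012)),((0,0,-.012),(.022,.165,.012))]
def Tz(x,p,z0=0.):
    c_,s_=np.cos(x[2]),np.sin(x[2]); return np.array([x[0]+c_*p[0]-s_*p[1],x[1]+s_*p[0]+c_*p[1],z0+p[2]])
E
python3 - <<'E'
from h import *
np.set_printoptions(precision=4,suppress=True)
cs=[cam("scene"),cam("top")]
def win(c,x,y,r,z=.01): return [px(c,[x+r*a,y+r*b,z]) for a in(-1,1) for b in(-1,1)]
T=lambda x,p:Tz(x,p,.012)
TP=lambda x,p:Tz(x,p,0.)
PB=[((-.14,-.08,0),(.14,.08,.012))]
for which in([0],[1],[0,1]):
    cc=[cs[i] for i in which]
    ms=[mask(c,win(c,.535,-.235,.12)) for c in cc]
    print("sq",which,fit(cc,ms,LB,T,[.521,-.19,np.radians(-125.6)],[.01,.01,.1]))
    ms=[mask(c,win(c,.513,.102,.17),100) for c in cc]
    # close holes
    ms=[cv2.morphologyEx(m,cv2.MORPH_CLOSE,np.ones((7,7),np.uint8)) for m in ms]
    print("pl",which,fit(cc,ms,PB,TP,[.513,.102,np.radians(26)],[.01,.01,.1]))
c=cs[1]; im=c["img"][:,:,::-1].copy()
a=im[150:300,240:480]; b=cs[0]["img"][120:330,170:420,::-1]
cv2.imwrite("pics/z.png",np.hstack([cv2.resize(a,(430,270),interpolation=cv2.INTER_CUBIC),cv2.resize(b,(321,270),interpolation=cv2.INTER_CUBIC)]))
E
```

```text
sq [0] (array([ 0.5087, -0.1924, -2.1604]), np.float64(0.23775494741946235))
pl [0] (array([0.5106, 0.1033, 0.4422]), np.float64(0.1410323132368212))
sq [1] (array([ 0.516 , -0.1942, -2.1748]), np.float64(0.057192982456140344))
pl [1] (array([0.5102, 0.1   , 0.4564]), np.float64(0.12037907250602815))
sq [0, 1] (array([ 0.5144, -0.1938, -2.1709]), np.float64(0.35318891191065216))
pl [0, 1] (array([0.5101, 0.1032, 0.4459]), np.float64(0.2612688270082862))
```

View pics/z.png

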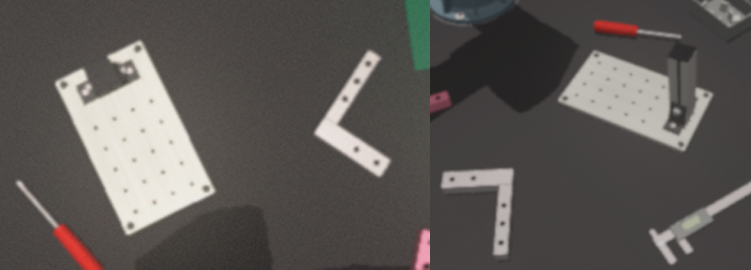

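```bash
python3 -m pendant '[[[55,31,0,-9.3,85],[55,31,0,-9.3,75],[55,31,0,-9.3,65],[55,31,0,-9.3,55],[55,31,0,-9.3,50],[55,31,0,-9.3,50],[49,29,-40,0,50],[49,30,-60,0,50]]]'; python3 -m pendant '[[[0,0,0,0,50],[0,0,-40,0,50],[0,0,-30,0,50],[0,0,0,0,50]]]'
python3 - <<'E'
from h import *
o=monitor.get_obs(); r=rot(o["eef_rot"]); print(o["eef_pos"],np.degrees(np.arctan2(*r[1::-1,1])),r[:,2],o["q"],o["wrist_force"])
E
```

```text
time_s: 2.25
eef_pos: [0.6186, -0.3024, 0.1508]
eef_rot: [0.001, 0.955, -0.297, 0.002]
wrist_force: [0.3, -1.3, -0.0]
opening: 0.584
time_s: 2.75
eef_pos: [0.614, -0.303, 0.0784]
eef_rot: [-0.001, 0.955, -0.297, -0.002]
wrist_force: [-0.1, -0.0, -0.6]
opening: 0.587
[ 0.61401765 -0.30299399  0.07843966] -124.6033270157795 [-0.00365971  0.00230999 -0.99999064] [-6.31168498e-01  5.74996478e-01  1.40648507e+00 -3.20727693e-04
  1.16442886e+00  1.54369761e+00] [-0.09964299 -0.04772061 -0.60051846]
```

```bash
python3 -m pendant '[[[12,6,0,0,50],[10.5,6,0,0,50],[0,0,-20,0,50],[0,0,-25,0,50],[0,0,-20,0,50],[0,0,-8,0,50],[0,0,0,0,50]]]'; python3 -m pendant '[[[0,0,0,0,15],[0,0,0,0,15],[0,0,0,0,15],[0,0,0,0,15],[0,0,0,0,15],[0,0,0,0,15]]]'
```

```text
time_s: 3.62
eef_pos: [0.638, -0.291, 0.0063]
eef_rot: [-0.0, 0.955, -0.297, -0.001]
wrist_force: [-0.5, 0.6, 0.4]
opening: 0.586
time_s: 4.38
eef_pos: [0.6393, -0.2918, 0.0087]
eef_rot: [0.0, 0.955, -0.297, 0.001]
wrist_force: [-1.5, 1.0, 5.5]
opening: 0.236
```

```bash
python3 -m pendant '[[[0,0,20,0,15],[0,0,20,0,15],[-2,1,20,0,15],[-4,3,20,0,15],[-6,4,20,0,15],[-8,6,20,0,15],[-10,7,20,0,15],[0,0,0,0,15]]]'
python3 - <<'E'
from h import *
print(monitor.get_obs()["torque"]); a=cam("scene")["img"][170:330,120:340,::-1]; cv2.imwrite("pics/l1.png",cv2.resize(a,None,fx=2.5,fy=2.5,interpolation=cv2.INTER_CUBIC))
E
```

```text
time_s: 5.38
eef_pos: [0.6091, -0.2704, 0.1503]
eef_rot: [0.001, 0.955, -0.297, 0.002]
wrist_force: [1.1, -0.3, -3.9]
opening: 0.239
[-0.30825042 -0.45854118  0.11084018]
```

View pics/l1.png

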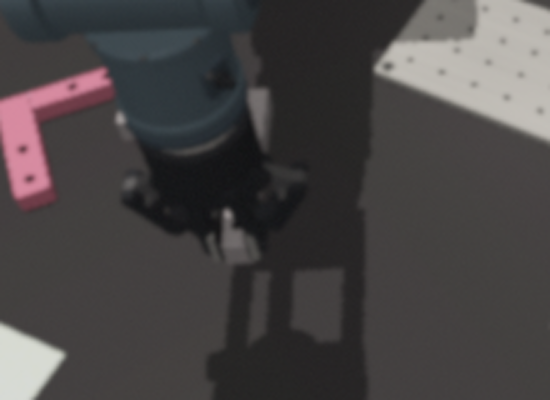

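```bash
cat > tilt.py <<'E'
from h import *
np.set_printoptions(precision=4,suppress=True)
o=monitor.get_obs(); Rt=rot(o["eef_rot"]); j=Rt[:,1].copy(); g=o["eef_pos"]-Rt[:,2]*0.0187
print("tau.x",o["torque"]@j,o["wrist_force"])
for n in("scene","top"):
    c=cam(n,f"pics/_{n}.png")
    for t in("foot_mid","blade_mid","heel"):
        for d in spotter.tip_of(n,t)[:2]:
            p=w(c,d["at"])
            if np.linalg.norm(p-g)<.25: print(n,t,round(d["confidence"],2),p-g)
E
python3 -m pendant '[[[0,0,62,0,15],[0,0,62,0,15],[0,0,0,0,15],[0,0,0,0,15]]]'; python3 tilt.py
```

```text
time_s: 5.92
eef_pos: [0.6079, -0.2699, 0.2696]
eef_rot: [-0.0, 0.955, -0.297, -0.001]
wrist_force: [-0.6, -0.6, -5.2]
opening: 0.234
tau.x 0.3744129724461348 [-0.6062 -0.6159 -5.1834]
scene blade_mid 0.85 [-0.0398  0.0229 -0.0434]
scene heel 0.81 [-0.1009  0.0847 -0.0973]
top foot_mid 0.6 [-0.1264  0.0264 -0.0859]
top blade_mid 0.68 [-0.0372  0.0277 -0.0455]
top heel 0.88 [-0.1015  0.0838 -0.0932]
```

```bash
python3 -m pendant '[[[0,0,62,0,15],[0,0,0,0,15],[0,0,-62,0,15],[0,0,62,0,15],[0,0,-62,0,15],[0,0,62,0,15],[0,0,-30,0,15],[0,0,0,0,15]]]'; python3 tilt.py
```

```text
time_s: 7.32
eef_pos: [0.6068, -0.2691, 0.2998]
eef_rot: [-0.001, 0.955, -0.297, -0.003]
wrist_force: [-2.2, 0.1, -4.3]
opening: 0.234
tau.x -0.39296935669340394 [-2.1867  0.0903 -4.2813]
scene foot_mid 0.88 [-0.0558 -0.0228 -0.1447]
scene blade_mid 0.91 [-0.0056  0.0016 -0.0678]
scene heel 0.73 [-0.027   0.0348 -0.1606]
top foot_mid 0.73 [-0.0528 -0.0259 -0.146 ]
top blade_mid 0.73 [-0.0004 -0.0011 -0.0638]
top heel 0.64 [-0.017   0.0297 -0.1585]
```

Vertical jerks turned it to about 14° from hanging upright. I'll press the sole lightly on the bench and drag towards −ŷ to bring it fully upright.

```bash
python3 -m pendant '[[[0,0,-50,0,15],[0,0,-50,0,15],[0,0,-40,0,15],[0,0,-10,0,15],[0,0,0,0,15]]]'; python3 -m pendant '[[[0,0,-5,0,15],[0,0,-3,0,15],[0,0,0,0,15]]]'
```

```text
time_s: 8.35
eef_pos: [0.6088, -0.2704, 0.1538]
eef_rot: [0.0, 0.955, -0.297, 0.0]
wrist_force: [0.6, 0.2, -3.6]
opening: 0.237
time_s: 8.72
eef_pos: [0.6094, -0.2705, 0.1468]
eef_rot: [0.0, 0.955, -0.297, 0.001]
wrist_force: [0.4, 0.3, 0.4]
opening: 0.234
```

```bash
python3 -m pendant '[[[0,0,-2,0,15],[-5,3.4,-0.5,0,15],[-5,3.4,0,0,15],[-5,3.4,0,0,15],[0,0,0,0,15]]]'; python3 tilt.py
```

```text
time_s: 9.35
eef_pos: [0.596, -0.2611, 0.1463]
eef_rot: [0.001, 0.955, -0.297, 0.004]
wrist_force: [3.9, 1.3, 8.4]
opening: 0.234
tau.x 0.8682409316172597 [3.9258 1.3387 8.4433]
scene foot_mid 0.78 [-0.0422 -0.0338 -0.1466]
scene blade_mid 0.89 [-0.0039 -0.0001 -0.07  ]
scene heel 0.73 [-0.0167  0.0249 -0.1651]
top blade_mid 0.57 [ 0.002  -0.0004 -0.0696]
top heel 0.53 [-0.0151  0.0203 -0.1608]
```

```bash
python3 -m pendant '[[[-6,4.1,0,0,15],[-6,4.1,0,0,15],[-6,4.1,0,0,15],[-6,4.1,0,0,15],[-6,4.1,0,0,15],[0,0,0,0,15]]]'; python3 tilt.py
```

```text
time_s: 10.5
eef_pos: [0.5645, -0.2411, 0.1454]
eef_rot: [0.001, 0.955, -0.297, 0.002]
wrist_force: [-0.1, -1.2, 6.1]
opening: 0.23
tau.x 0.6138984266778319 [-0.1161 -1.1538  6.1064]
scene foot_mid 0.67 [-0.0199 -0.0461 -0.1503]
scene blade_mid 0.75 [ 0.0124 -0.0101 -0.0654]
scene heel 0.89 [ 0.0132  0.0036 -0.1702]
top foot_mid 0.81 [-0.018  -0.0503 -0.151 ]
top blade_mid 0.77 [ 0.0142 -0.0101 -0.0675]
top heel 0.69 [ 0.0158  0.0019 -0.1632]
```

```bash
python3 -m pendant '[[[0,0,25,0,15],[0,0,30,0,15],[-10,40,0,-7.4,15],[-10,50,0,-7.4,15],[-10,50,0,-7.4,15],[-10,50,0,-7.4,15],[-10,50,0,0,15],[0,0,0,0,15]]]'
python3 - <<'E'
from h import *
o=monitor.get_obs(); r=rot(o["eef_rot"]); print(np.degrees(np.arctan2(*r[1::-1,1])))
c=cam("scene"); pxd=np.array([np.cos(.45),np.sin(.45),0]); C=np.array([.580,.136,.012])
for l in (0,5,10,15,20):
    t=np.radians(l); piv=C+.02*pxd+[0,0,.04]
    print(l,[px(c,piv+(a*np.cos(t)-.132*np.sin(t))*pxd+np.array([0,0,.132*np.cos(t)+a*np.sin(t)])).round(0) for a in(-.02,.02)])
a=c["img"][110:290,240:440,::-1]; cv2.imwrite("pics/p1.png",cv2.resize(a,None,fx=3,fy=3,interpolation=cv2.INTER_CUBIC))
E
```

```text
time_s: 11.9
eef_pos: [0.5112, 0.004, 0.1968]
eef_rot: [0.0, 0.848, -0.529, -0.002]
wrist_force: [0.1, -0.4, -3.8]
opening: 0.228
-153.92184152645433
0 [array([363., 158.]), array([379., 163.])]
5 [array([358., 157.]), array([374., 161.])]
10 [array([354., 156.]), array([370., 160.])]
15 [array([349., 156.]), array([365., 158.])]
20 [array([345., 156.]), array([360., 157.])]
```

View pics/p1.png

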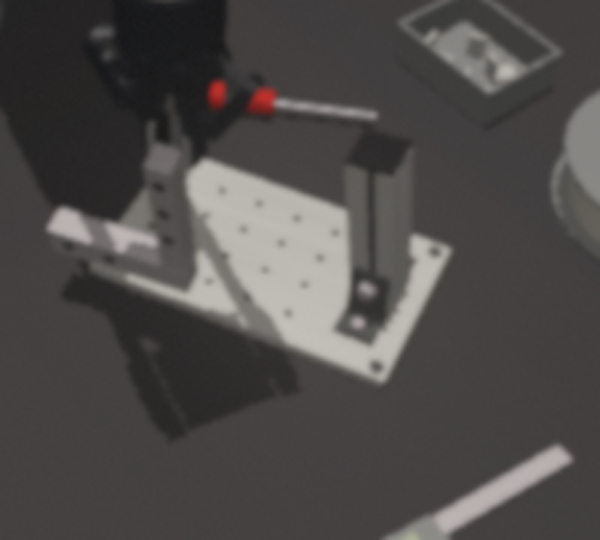

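```bash
python3 -m pendant '[[[-6,35,0,0,15],[-6,40,0,0,15],[-5,25,0,0,15],[0,0,-15,0,15],[0,0,-15,0,15],[0,0,-5,0,15],[0,0,0,0,15]]]'; python3 -m pendant '[[[0,0,-2,0,15],[0,0,-2,0,15],[0,0,0,0,15]]]'; python3 tilt.py
```

```text
time_s: 12.82
eef_pos: [0.4962, 0.0997, 0.1619]
eef_rot: [0.001, 0.847, -0.532, -0.001]
wrist_force: [-1.0, 0.5, -3.3]
opening: 0.231
time_s: 13.2
eef_pos: [0.4967, 0.1005, 0.159]
eef_rot: [-0.0, 0.847, -0.531, 0.0]
wrist_force: [0.1, -0.3, -3.5]
opening: 0.228
tau.x 0.00991221579891664 [ 0.0655 -0.257  -3.4836]
scene foot_mid 0.65 [-0.0426 -0.0279 -0.1522]
scene blade_mid 0.71 [ 0.0124  0.0073 -0.1643]
scene blade_mid 0.66 [ 0.0026 -0.012  -0.0666]
scene heel 0.89 [ 0.0107  0.0044 -0.1654]
```

```bash
python3 -m pendant '[[[0,0,-1.5,0,15],[0,0,-1,0,15],[0,0,0,0,15]]]';python3 -m pendant '[[[0,0,-1,0,15],[0,0,0,0,15]]]'; python3 tilt.py
```

```text
time_s: 13.98
eef_pos: [0.4981, 0.1005, 0.158]
eef_rot: [-0.001, 0.847, -0.531, 0.002]
wrist_force: [1.9, 1.0, 7.0]
opening: 0.229
time_s: 14.22
eef_pos: [0.4986, 0.1004, 0.1579]
eef_rot: [-0.001, 0.847, -0.531, 0.002]
wrist_force: [-0.0, 0.9, 13.0]
opening: 0.231
tau.x -0.0027930652988271683 [-0.0101  0.8517 13.0146]
scene foot_mid 0.6 [-0.0426 -0.0259 -0.1455]
scene heel 0.8 [ 0.007   0.0044 -0.167 ]
```

```bash
python3 -m pendant '[[[0,0,1.5,0,15],[0,0,0,0,24],[0,0,0,0,30],[0,0,0,0,42],[0,0,0,0,42],[0,0,20,0,42],[0,0,40,0,42],[0,0,0,0,42]]]'
python3 - <<'E'
from h import *
np.set_printoptions(precision=4,suppress=True)
cs=[]
for n in("scene","top"):
    c=cam(n); cs.append(c)
    for t in("foot_mid","blade_mid","heel","inner_corner"):
        for d in spotter.tip_of(n,t)[:2]:
            p=w(c,d["at"])
            if np.linalg.norm(p-[.5,.1,.05])<.2: print(n,t,round(d["confidence"],2),p)
a=cs[0]["img"][110:290,240:440,::-1];b=cs[1]["img"][150:300,220:400,::-1]
cv2.imwrite("pics/p2.png",np.hstack([cv2.resize(a,(400,360),interpolation=cv2.INTER_CUBIC),cv2.resize(b,(400,360),interpolation=cv2.INTER_CUBIC)]))
E
```

```text
time_s: 15.62
eef_pos: [0.4986, 0.1004, 0.22]
eef_rot: [-0.002, 0.847, -0.531, 0.003]
wrist_force: [0.2, -1.3, 0.1]
opening: 0.492
scene foot_mid 0.55 [0.4542 0.0769 0.0252]
scene blade_mid 0.82 [0.4894 0.1075 0.1101]
scene heel 0.67 [0.5082 0.1051 0.01  ]
scene inner_corner 0.98 [0.5822 0.1329 0.0108]
top inner_corner 0.78 [0.5798 0.1332 0.0028]
```

View pics/p2.png

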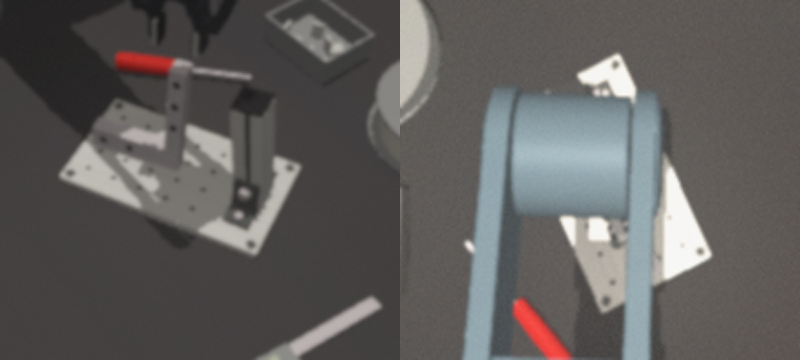

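```bash
python3 -m pendant '[[[-20,-10,0,10.5,60],[-20,-10,0,10.5,60],[-20,-10,0,10.5,60],[-20.6,-9.4,0,10.5,60],[0,0,0,10.5,60],[0,0,0,10.5,60],[0,0,0,10.5,60],[0,0,0,10.5,60]]]'; python3 -m pendant '[[[0,0,0,5.9,60],[0,0,-40,0,60],[0,0,-50,0,60],[0,0,-40,0,60],[0,0,0,0,60]]]'
python3 - <<'E'
from h import *
o=monitor.get_obs(); r=rot(o["eef_rot"]); print(np.degrees(np.arctan2(*r[1::-1,1])),o["q"])
E
```

```text
time_s: 17.12
eef_pos: [0.4158, 0.0611, 0.2166]
eef_rot: [-0.0, 0.985, 0.175, -0.0]
wrist_force: [-0.1, 1.0, -0.4]
opening: 0.702
time_s: 17.75
eef_pos: [0.4129, 0.0615, 0.0842]
eef_rot: [-0.001, 0.975, 0.223, -0.003]
wrist_force: [0.4, -0.3, 0.9]
opening: 0.703
-64.2615929783918 [-1.38267790e-01  3.33668316e-02  2.10399584e+00 -1.32182992e-05
  1.01158499e+00  9.83303181e-01]
```

```bash
python3 -m pendant '[[[2,-2,-30,0,60],[0,0,-25,0,60],[0,0,-11,0,60],[0,0,0,0,60]]]'; python3 -m pendant '[[[0,0,0,0,40],[0,0,0,0,30],[0,0,0,0,26],[0,0,0,0,26],[0,0,0,0,23],[0,0,0,0,15],[0,0,0,0,15],[0,0,0,0,15]]]'
python3 - <<'E'
from h import *
np.set_printoptions(precision=4,suppress=True)
o=monitor.get_obs(); r=rot(o["eef_rot"]); print(np.degrees(np.arctan2(*r[1::-1,1])),o["torque"])
for n in("scene","top"):
    c=cam(n)
    if n=="scene":
        a=c["img"][110:290,240:440,::-1]; cv2.imwrite("pics/p3.png",cv2.resize(a,None,fx=3,fy=3,interpolation=cv2.INTER_CUBIC))
    for t in("foot_mid","blade_mid","heel","inner_corner"):
        for d in spotter.tip_of(n,t)[:1]: print(n,t,round(d["confidence"],2),w(c,d["at"]))
E
```

```text
time_s: 18.25
eef_pos: [0.4184, 0.0591, 0.0214]
eef_rot: [0.0, 0.975, 0.223, 0.0]
wrist_force: [0.6, -0.3, 0.3]
opening: 0.695
time_s: 19.25
eef_pos: [0.418, 0.0592, 0.0211]
eef_rot: [0.0, 0.975, 0.223, 0.0]
wrist_force: [-2.2, 0.3, 7.5]
opening: 0.266
-64.22803013870869 [0.2362 0.3259 0.2226]
scene foot_mid 0.96 [ 0.2946 -0.3617  0.0123]
scene blade_mid 0.88 [0.4962 0.0998 0.1094]
scene heel 0.97 [ 0.234  -0.3636  0.0142]
scene inner_corner 0.9 [0.5836 0.1337 0.0132]
top foot_mid 0.84 [ 0.2949 -0.3619  0.0097]
top blade_mid 0.75 [0.4994 0.0982 0.1096]
top heel 0.62 [ 0.2308 -0.3664  0.0099]
top inner_corner 0.91 [0.5837 0.1353 0.0049]
```

View pics/p3.png

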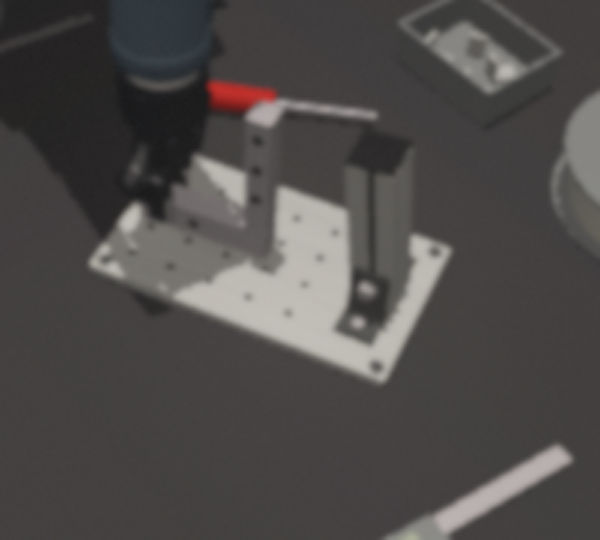

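```bash
python3 -m pendant '[[[9,3.4,0,0,15],[9,3.4,0,0,15],[9,4.35,0,0,15],[9,4.35,0,0,15],[9,4.35,0,0,15],[4.5,2.2,0,0,15],[0,0,0,0,15]]]'; python3 tilt.py | head -3; python3 -m pendant '[[[4.5,2.2,0,0,15],[4.5,2.2,0,0,15],[0,0,0,0,15]]]'
```

```text
time_s: 20.62
eef_pos: [0.467, 0.081, 0.0212]
eef_rot: [0.0, 0.975, 0.223, -0.001]
wrist_force: [-4.4, -2.3, 10.7]
opening: 0.269
tau.x -0.7192587446597525 [-4.3547 -2.2715 10.6867]
scene foot_mid 0.84 [ 0.0323  0.0175 -0.0128]
scene blade_mid 0.94 [0.0749 0.0371 0.0669]
time_s: 21.4
eef_pos: [0.4758, 0.0854, 0.0211]
eef_rot: [0.0, 0.975, 0.223, -0.001]
wrist_force: [-5.6, -0.8, 10.8]
opening: 0.275
```

```bash
python3 -m pendant '[[[2.7,1.3,0,0,15],[2.7,1.3,0,0,15],[0,0,0,0,15]]]'; python3 -m pendant '[[[1.8,0.87,0,0,15],[0.9,0.43,0,0,15],[0,0,0,0,15]]]';python3 -m pendant '[[[1.8,0.87,0,0,15],[0,0,0,0,15]]]'; python3 -m pendant '[[[1.8,0.87,0,0,15],[0,0,0,0,15]]]'
```

```text
time_s: 21.78
eef_pos: [0.4807, 0.0878, 0.0211]
eef_rot: [0.0, 0.975, 0.223, -0.001]
wrist_force: [-7.0, -3.7, 12.9]
opening: 0.266
time_s: 22.15
eef_pos: [0.4829, 0.0889, 0.0211]
eef_rot: [0.0, 0.975, 0.223, -0.002]
wrist_force: [-9.0, -4.8, 16.1]
opening: 0.267
time_s: 22.4
eef_pos: [0.4848, 0.0898, 0.0211]
eef_rot: [0.0, 0.975, 0.223, -0.002]
wrist_force: [-8.9, -4.2, 14.7]
opening: 0.271
time_s: 22.65
eef_pos: [0.4866, 0.0907, 0.0211]
eef_rot: [0.0, 0.975, 0.223, -0.002]
wrist_force: [-8.3, -4.4, 14.2]
opening: 0.27
```

```bash
python3 -m pendant '[[[0.9,0.43,0,0,15],[0.9,0.43,0,0,15],[0,0,0,0,15]]]';python3 -m pendant '[[[0.9,0.43,0,0,15],[0,0,0,0,15]]]'; python3 -m pendant '[[[0.9,0.43,0,0,15],[0,0,0,0,15]]]'; python3 tilt.py | head -3
```

```text
time_s: 23.02
eef_pos: [0.4883, 0.0915, 0.0211]
eef_rot: [0.0, 0.975, 0.223, -0.002]
wrist_force: [-9.4, -3.8, 14.4]
opening: 0.27
time_s: 23.28
eef_pos: [0.4892, 0.0919, 0.0211]
eef_rot: [0.0, 0.975, 0.223, -0.002]
wrist_force: [-8.8, -5.0, 15.1]
opening: 0.27
time_s: 23.52
eef_pos: [0.4901, 0.0924, 0.0211]
eef_rot: [0.0, 0.975, 0.223, -0.002]
wrist_force: [-9.6, -4.3, 14.7]
opening: 0.268
tau.x -1.5002530003405254 [-9.6064 -4.267  14.7248]
scene foot_mid 0.82 [ 0.0358  0.0192 -0.0129]
scene blade_mid 0.64 [0.0753 0.0386 0.0717]
```

```bash
python3 -m pendant '[[[0.9,0.43,0,0,15],[0,0,0,0,15]]]';python3 -m pendant '[[[0.9,0.43,0,0,15],[0,0,0,0,15]]]'; python3 -m pendant '[[[0.9,0.43,0,0,15],[0,0,0,0,15]]]'
python3 - <<'E'
from h import *
c=cam("scene"); a=c["img"][130:240,280:420,::-1]; cv2.imwrite("pics/p4.png",cv2.resize(a,None,fx=5,fy=5,interpolation=cv2.INTER_CUBIC))
E
```

```text
time_s: 24.18
eef_pos: [0.491, 0.0928, 0.0211]
eef_rot: [0.0, 0.975, 0.223, -0.002]
wrist_force: [-9.9, -4.7, 14.9]
opening: 0.273
time_s: 24.42
eef_pos: [0.4919, 0.0932, 0.0212]
eef_rot: [0.0, 0.975, 0.223, -0.002]
wrist_force: [-8.8, -4.3, 15.0]
opening: 0.268
time_s: 24.68
eef_pos: [0.4927, 0.0936, 0.0211]
eef_rot: [0.0, 0.975, 0.223, -0.002]
wrist_force: [-9.8, -4.4, 15.2]
opening: 0.267
```

View pics/p4.png

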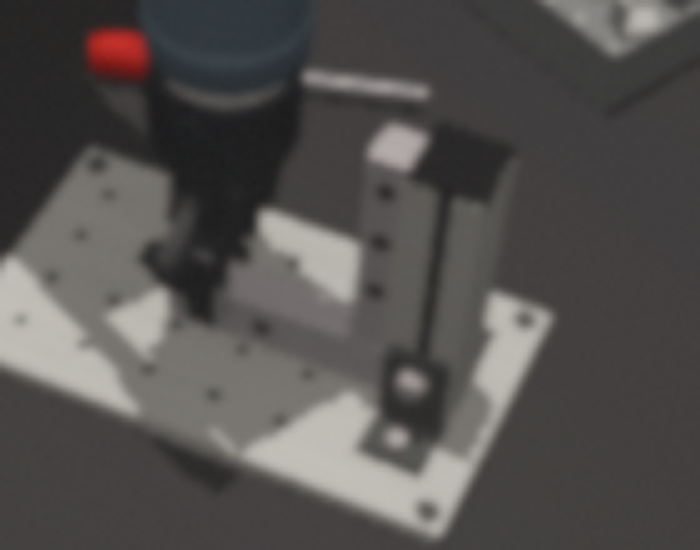

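```bash
python3 -m pendant '[[[0.9,0.43,0,0,15],[0,0,0,0,15]]]';python3 -m pendant '[[[0.9,0.43,0,0,15],[0,0,0,0,15]]]'; python3 -m pendant '[[[0.9,0.43,0,0,15],[0,0,0,0,15]]]'; python3 tilt.py
```

```text
time_s: 24.98
eef_pos: [0.4927, 0.0936, 0.0211]
eef_rot: [0.0, 0.975, 0.223, -0.003]
wrist_force: [-13.7, -7.0, 20.5]
opening: 0.267
time_s: 25.22
eef_pos: [0.4926, 0.0937, 0.0211]
eef_rot: [0.0, 0.975, 0.223, -0.004]
wrist_force: [-18.4, -10.3, 24.5]
opening: 0.269
time_s: 25.48
eef_pos: [0.4928, 0.0939, 0.0211]
eef_rot: [0.001, 0.975, 0.224, -0.005]
wrist_force: [-21.2, -11.8, 26.7]
opening: 0.269
tau.x -3.300561270952949 [-21.1835 -11.81    26.6821]
scene foot_mid 0.63 [ 0.0341  0.0143 -0.0118]
scene blade_mid 0.83 [0.0769 0.0391 0.0669]
scene heel 0.6 [ 0.0886  0.0461 -0.0291]
```

```bash
python3 -m pendant '[[[0,0,0,0,15],[0,0,0,0,15],[0,0,0,0,15],[0,0,0,0,15]]]'
python3 - <<'E'
from h import *
c=cam("scene"); T=c["img"]; a=cv2.resize(T[145:225,320:400,::-1],None,fx=7,fy=7,interpolation=cv2.INTER_CUBIC)
p=np.array([np.cos(.45),np.sin(.45),0]); l=np.array([-np.sin(.45),np.cos(.45),0])
C=np.array([.4927,.0938,0.012])+.0995*p
print(C)
for q0,q1 in[(C-.02*l+[0,0,.01],C-.02*l+[0,0,.172]),(C-.02*l+.04*p+[0,0,.06],C-.02*l+.04*p+[0,0,.172])]:
    a0,a1=[tuple(np.int32((px(c,q)-[320,145]+.5)*7)) for q in(q0,q1)]; cv2.line(a,tuple(map(int,a0)),tuple(map(int,a1)),(0,0,255),1)
cv2.imwrite("pics/p5.png",a)
E
```

```text
time_s: 26.38
eef_pos: [0.4928, 0.0938, 0.0211]
eef_rot: [0.001, 0.975, 0.224, -0.005]
wrist_force: [-19.5, -11.6, 26.4]
opening: 0.265
[0.58229449 0.13707907 0.012     ]
```

View pics/p5.png

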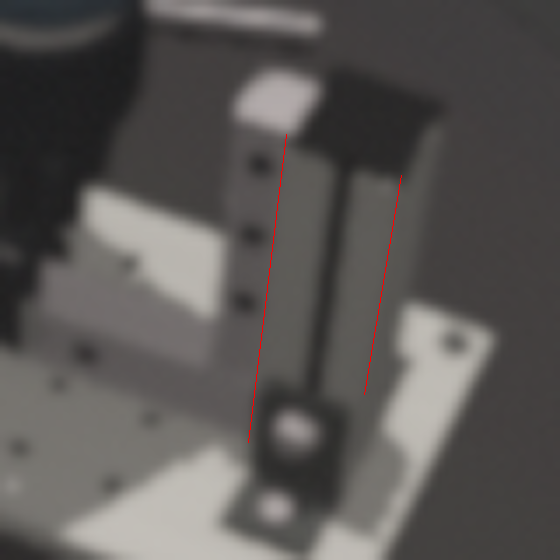

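The blade lies along the post's whole front edge with no visible gap. That edge runs parallel to the plumb line I drew, from about (250,440) to (288,135) in the crop. The push is steady at about 23 N, so I'm handing in.

```bash
python3 -c "
from bench import order; print(order.hand_in())"
```

```text
the job is handed in; nothing more can be done
None
```

The square is standing on its foot in the corner, its blade flush against the post, and the job was handed in at about 26.4 s with the arm still gripping and pressing. I gripped the toppled square by its blade end and turned it upright with short vertical jerks and a light drag of the foot along the bench. I then stood it on the plate, released it, took hold of the foot and slid it low into the corner until it came to a hard stop.

**Last checks:**
- **Push and hold:** it was holding a steady push of about 23 N into the post and 26 N down. The tool moved no further when I commanded another 3 mm.
- **Fit:** in the last picture the blade lies along the post with no visible gap, and the post's front edge is parallel to the projected plumb line. At this picture resolution, lean is only good to about 1°, so the hard stop is the stronger evidence.
- **Corner position:** the stop is at (0.582, 0.137). That agrees with the detected corner, (0.580–0.584, 0.133–0.137).
- **Other things on the bench:** I never steered the arm into them. Those in the later pictures, the driver, caliper and bin, looked undisturbed, but I did not measure any of the other things again at the end.

No check failed or disagreed.

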